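# Close a ratchet lever clamp on a glued stool frame and hold it

### The job

A stool's side frame has just been glued and lies flat on the bench with a ratchet lever clamp round it. Slide the clamp's moving jaw along its bar until its pad is fully home against the leg, leaving the lever open while you do, then swing its ratchet lever round towards the bar by exactly three clicks, not a fourth, so that the joint is tight but the wood is not bruised. The glue needs a moment: finish while still holding the lever at the third click, fingers bearing on it and the jaw home, and leave everything else on the bench where it is.

Things in the scene. Friction and masses are not known exactly. Their poses are not given: they have to be found in the camera images.
- jaw_arm (a point): Middle of the moving jaw's free arm: dark steel, 20 mm wide along the bar, 23 to 51 mm above the bench; this point 37 mm up, 40 mm out from the bar. Bare from 17 mm (collar, 44 mm along the bar) to 68 mm out (head). Axes: x from the bar along the legs, y along the bar, z up. It closes along -y, towards the leg; push its flat +y face, 10 mm from this point, or pinch it from above.
- jaw_head (a point): Middle of the moving jaw's broad head, 38 mm above the bench, 91 mm out from the bar: steel, 46 mm across x, 71 mm along the bar (45 mm to the +y side of the arm's middle, 26 mm to the -y side), 53 mm high. It carries the lever and, on its -y side, the black pressure pad. Axes as jaw_arm.
- jaw (a joint): How far the moving jaw has been slid towards the leg, in m: 0 fully open, 0.100 home, its pad against the leg, where it stops dead. It slides stiffly, with about 9 N of friction, and stays where it is left. It starts anywhere between 0 and 0.060.
- lever_pivot (a point): The vertical axis on which the ratchet lever turns, on the jaw's head, given 50 mm above the bench; 90 mm out from the bar and 25 mm to the +y side of the arm's middle. It travels with the jaw. Its axes turn with the lever and match those of the jaw at joint value 0; the handle points 30 degrees (0.524 rad) anticlockwise from its x axis, seen from above.
- lever_grip (a point): Middle of the lever's black ribbed handle, 105 mm from the pivot, 50 mm above the bench. The handle is 16 mm thick, 36 to 64 mm above the bench, from 53 to 137 mm from the pivot; nothing lies under it. It swings from pointing obliquely away from the bar towards lying along it. Axes as lever_pivot.
- lever (a joint): Lever angle in rad, growing anticlockwise from above, the clamping way. Starts at 0 to 0.08 (free play). Saw teeth, sprung roller pawl: from 0.12 the push at the handle climbs to 4-5 N, then drops: click 1 at 0.27, 2 at 0.51, 3 at 0.75, a fourth at 0.99 (peaks up to 7 N). After clicks 1, 2, 3 it rests at 0.29, 0.53, 0.77 on the pawl; a spring pushes back, up to 2 N; next tooth 0.07 further.
- frame: Oak stool side frame on bearers (two legs 38 x 38 x 300 mm, rail and stretcher, tops 56 mm up) with the steel clamp bar (9 x 22 mm, 600 mm long, 37 mm up) and fixed jaw; all fixed. Origin: on the bench under the bar, level with the leg face that the pad meets. x along the legs, y along the bar to the moving jaw. That leg: y -38 to 0, x 60 to 360 mm; bar: y -350 to 250 mm.
- glue: White glue bottle, 60 mm across and 165 mm tall, standing left of the clamp, beyond the bar's end. Leave alone. Origin at its foot.
- tape: Roll of masking tape lying flat, 96 mm across, 24 mm high, beyond the lever, beside the left leg. Leave alone. Origin under its centre.
- offcut: Dark wood offcut, 70 x 45 x 22 mm, between the stool's legs. Leave alone. Origin under its centre.
- sander: Cork sanding block, 110 x 65 x 30 mm, between the stool's legs. Leave alone. Origin under its centre.
- try_square: Try square with a dark stock 100 mm long and a steel blade 160 mm long, right of the frame's other leg. Leave alone. Origin under the stock.
- driver: Screwdriver with a black handle lying left of the clamp bar's end. Leave alone. Origin on the bench under its shaft line.

How it is judged:
By the outcome, as a careful person would: the job done as asked, in the order asked, and still so for the second after the job is handed in, while the arm keeps its last pose, push and grip.
It also fails if it takes over 61 s, if anything falls off the work surface, if the arm or the gripper's body presses on something with over 40 N, if the wrist force passes 120 N, or if a joint passes its speed limit or range.

### The arm

A 6-joint arm with a two-finger parallel gripper is mounted at the origin on the work surface. World frame = base frame: x ahead of the robot, y to its left, z up, the work surface at z = 0. Lengths are in m, angles in degrees, forces in N, time in s.
With the tool pointing down it reaches from about 0.4 to 0.825 m from the base axis. Payload 7 kg.
Tool frame: the origin (TCP) lies midway between the tips of the shut fingers; the grasp point (between the pads) lies 19 mm behind it; z points along the fingers, y is the direction in which the jaws open and shut (so a half turn about z gives the same grasp; the last joint's range is limited). The gripper opens to 88 mm and grips with 3 to 60 N. Pads are 19 mm wide; open, the fingers measure 130 mm over their backs; the gripper's body (78 mm by 193 mm) begins 47 mm behind the grasp point.
Start: joints at [-47.836, 20.546, 0.682, 0, -70.136, -16.507], TCP at [0.292, -0.608, 0.227] pointing down, gripper open.
Joint ranges: [-176.03, 176.03], [-82.01, 121.73], [-58.28, 71.71], [-173.87, 95.51], [-174.79, -0.11], [-173.66, 173.66]. Speed limits (degrees/s): [136.94, 136.94, 172.46, 180, 180, 180].

### API

Orientations are given as [roll, pitch, yaw] about the fixed x, y, z axes, in that order (R = Rz(yaw) Ry(pitch) Rx(roll)).
In Python, from plant import ctrl gives the robot as it stands. The module is installed in compiled form; this text tells all that it offers.
- The arm moves only by the tool arm_command, never from a script. Its argument "targets" is a list that holds one entry, the list of rows, each a list of 7 numbers: the turn, a rotation vector about the world's x, y, z in rad, then the shift along the world's x, y, z in cm, then the opening, from 0 (shut) to 1 (fully open). A call has 1 to 8 rows; each row is the pose to reach, as a shift and turn from the pose commanded when the call began; what a row does not reach only later rows make up. A row lasts 1/12 s, in which the tool goes at most 41.7 mm and 7.16 degrees, less where a joint would pass 70% of its speed; a pose out of reach is approached as far as the arm can. A call with a gripper value outside its range is refused whole. The fingers move at their own pace and stop on an object; the grip force is fixed at half the most. Time passes only in rows, so rows that repeat a pose let the fingers close. It gives the time, the measured TCP pose, the force and the opening at its end, in the units of the state.
- ctrl.get_obs(): the state, without advancing time (a new reading comes with each control period).
- ctrl.snapshot(name): name is "side" or "top"; returns the picture (384x512x3 uint8, blue, green, red); there is no depth.
- ctrl.camera_model(name): a dict with "K" (3x3 intrinsics, pixels), "distortion" ([k1, k2, p1, p2, k3] as OpenCV has them; the pictures are not rectified), "xyz" and "rotation" of the camera in the world. Camera axes: x right, y up, looking along -z (the intrinsics and any distortion apply to the point x, -y, -z); pixel columns grow to the right and rows downward; lengths in m; the calibration is good to about 2 mm. A picture is of the moment at which its call begins. camera_model takes no time and is no camera call.
- ctrl.close_job(): hands the job in, once; it reports no verdict.
The state is a dict: "clock": time; "joint_pos": joint angles; "qvel": joint speeds; "tau": joint torques, N m; "tool_pos": TCP position; "orientation": TCP orientation; "force": force on the tool from outside, world axes, zero at the start; "moment": the same for the moment, N m; "opening": finger opening in m.
Only numpy, scipy, OpenCV 4.12 (cv2) and the standard library are available. Lean on these libraries where they do the work, as an engineer would, in place of code of your own. Each camera call takes 0.05 s, during which the arm holds its last target. There are 200 camera calls.

## Working session

There is one attempt and no reset: what is moved stays moved. The work goes in short steps, Python scripts to look and compute and a tool call to move; the robot and the scene stay as the last step left them, time stands still between calls to the robot, and variables do not carry over. Pictures are saved under pics/ and viewed, about 8 in all and at most 12, crops included, and the job is handed in when it is done.

Besides the shell and the picture viewer there is one more tool, called after "Request:" as name(argument=value, ...), one argument or row to a line, values as JSON. arm_command: Moves the arm, as the interface text tells. Its arguments: {"type":"object","properties":{"targets":{"type":"array","items":{"type":"array","items":{"type":"array","items":{"type":"number"}}}}},"required":["targets"]}

```bash
mkdir -p pics
python3 - <<'E'
from plant import ctrl
import cv2
for n in("top","side"):
    cv2.imwrite(f"pics/{n}0.png",cv2.resize(ctrl.snapshot(n),(800,600),interpolation=cv2.INTER_CUBIC))
    m=ctrl.camera_model(n);print(n,{k:(v.tolist() if hasattr(v,'tolist') else v) for k,v in m.items()})
print(ctrl.get_obs())
E
```

```text
top {'K': [[448.3241695237221, 0.0, 256.8573409244633], [0.0, 448.3241695237221, 199.08849105706327], [0.0, 0.0, 1.0]], 'distortion': [0.011694537102593858, 0.0, 0.0, 0.0, 0.0], 'xyz': [0.4557971211556519, -0.028531706505892932, 1.3860943161854618], 'rotation': [4.007280510207827, 1.0682022309872616, -89.7238127322704]}
side {'K': [[405.34428843669605, 0.0, 257.5484267977094], [0.0, 405.34428843669605, 191.61248101097138], [0.0, 0.0, 1.0]], 'distortion': [-0.06859734017055441, 0.0, 0.0, 0.0, 0.0], 'xyz': [-0.06032840761146844, 0.783651242421478, 1.0690177139998236], 'rotation': [45.092011194626, -0.3918967528673603, -142.67665993963257]}
{'clock': 0.1, 'joint_pos': array([-4.78363917e+01,  2.05873337e+01,  6.37849684e-01, -1.85167737e-02,
       -7.01342436e+01, -1.65084034e+01]), 'qvel': array([ 0.04459527, -0.00195229,  0.08534723,  0.1222957 ,  0.00906411,
       -0.01053657]), 'tau': array([-1.78187488e-04, -5.84165311e+01,  2.93754208e+01,  7.01545268e+00,
        1.02464916e-02, -6.61468243e-05]), 'tool_pos': array([ 0.29204861, -0.60806054,  0.22570497]), 'orientation': array([ 1.79914777e+02, -7.10381682e-03, -1.54351095e+02]), 'force': array([ 1.25564378, -0.1404323 ,  0.31679459]), 'moment': array([0.0034742 , 0.03866862, 0.03419625]), 'opening': 0.08812971062970265}
```

View pics/top0.png

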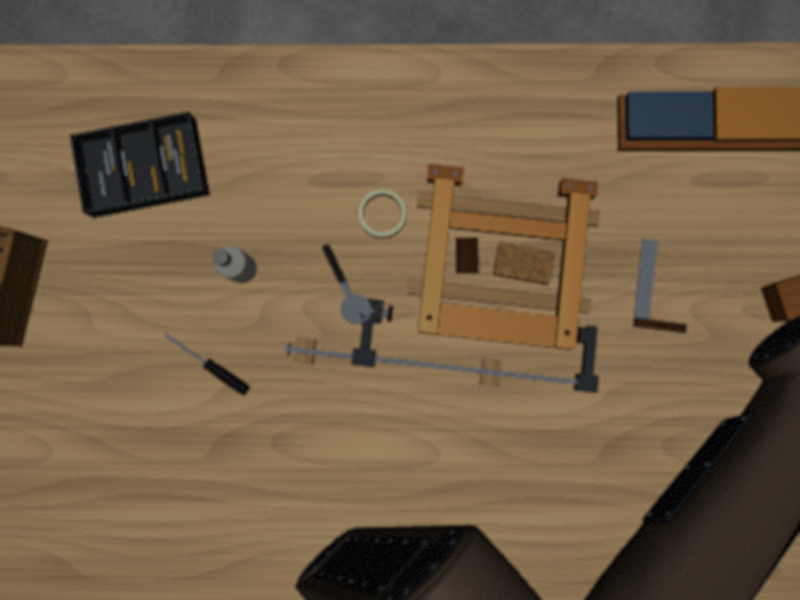

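View pics/side0.png

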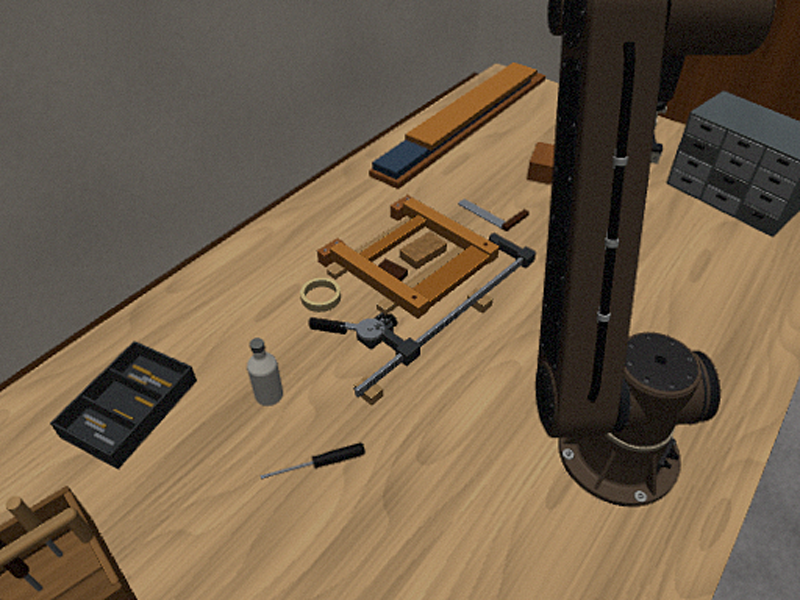

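Top view: the lever runs from its pivot at about (355,309) to its tip at (327,247). The jaw arm is near (367,335), the bar goes from (288,349) to (590,380), and the left leg's near end is at (430,330). I'll enlarge it for accuracy.

```bash
cat > h.py <<'E'
import numpy as np,cv2
from scipy.spatial.transform import Rotation as R
from plant import ctrl
def snap(n,f,u0,v0,w,h,s):
    im=ctrl.snapshot(n)[v0:v0+h,u0:u0+w]
    cv2.imwrite(f"pics/{f}.png",cv2.resize(im,(w*s,h*s),interpolation=cv2.INTER_CUBIC))
def cam(n):
    m=ctrl.camera_model(n); M=R.from_euler('xyz',m['rotation'],degrees=True).as_matrix()@np.diag([1,-1,-1])
    return np.array(m['K']),np.array(m['distortion']),np.array(m['xyz']),M
def back(n,uv,z):
    K,d,c,M=cam(n); p=cv2.undistortPoints(np.array([[uv]],float),K,d)[0,0]
    r=M@np.array([p[0],p[1],1]); return c+r*(z-c[2])/r[2]
def proj(n,P):
    K,d,c,M=cam(n); rv=cv2.Rodrigues(M.T)[0]
    return cv2.projectPoints(np.array(P,float).reshape(-1,1,3),rv,-M.T@c,K,d)[0].reshape(-1,2)
def cp(p,u0,v0,s): return ((p[0]+.5)/s-.5+u0,(p[1]+.5)/s-.5+v0)
E
python3 - <<'E'
from h import *
snap("top","tc",175,140,200,115,4)
snap("side","sc",190,170,160,100,5)
E
```

```text
(no output)
```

View pics/tc.png

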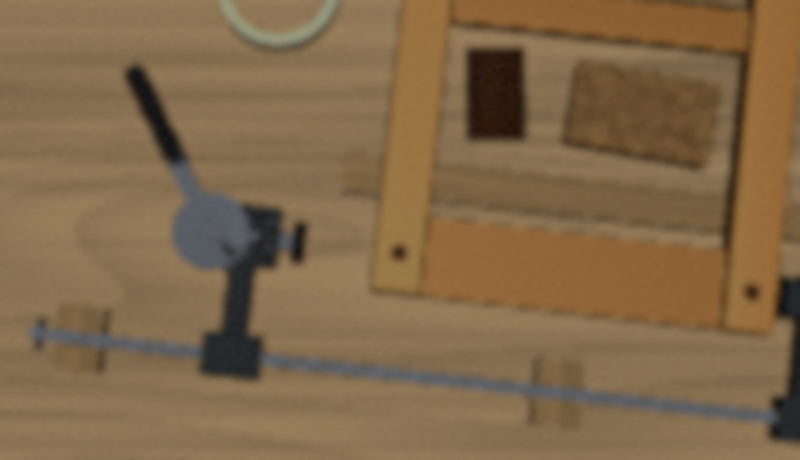

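View pics/sc.png

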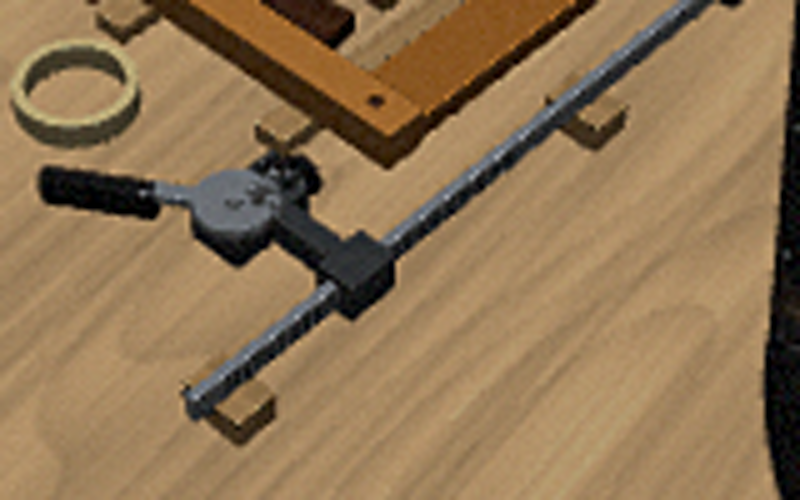

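Top crop: bar ends at (38,332) and (775,416), leg corner at (373,290), leg edge reaching (403,0), and disc centre at (212,230). The handle spans (178,160) to (135,70), the arm is at (238,300), and the pad's right face is at (304,243).

Run:
```python
from h import *
t=lambda p,z:back("top",cp(p,175,140,4),z)[:2]
s=lambda p,z:back("side",cp(p,190,170,5),z)[:2]
b0,b1=t((38,332),.048),t((775,416),.048)
print("bar",b0,b1,np.linalg.norm(b1-b0)); y=(b0-b1)/np.linalg.norm(b0-b1); x=np.array([y[1],-y[0]])
print("ang x",np.degrees(np.arctan2(x[1],x[0])))
c=t((373,290),.056);e=t((403,0),.056);d=e-c
print("leg corner",c,"leg ang",np.degrees(np.arctan2(d[1],d[0])))
o=c-.06*x; print("origin",o,"bar end y",(b0-o)@y,"bar x off",(b0-o)@x,"side corner",s((390,150),.056))
F=lambda p:((p-o)@x,(p-o)@y)
for nm,p,z in[("arm",(238,300),.051),("disc",(212,230),.064),("tip",(135,70),.05),("hs",(178,160),.05),("pad",(304,243),.05)]:
    q=t(p,z);print(nm,q,F(q))
for nm,p,z in[("tip",(45,183),.05),("hs",(157,195),.05),("disc",(237,200),.066),("barend",(190,397),.048)]:
    q=s(p,z);print("side",nm,q,F(q))
```

```text
bar [0.47813216 0.21400321] [ 0.41863228 -0.33343522] 0.5506623847161092
ang x -6.203003403119753
leg corner [ 0.51021114 -0.03616549] leg ang -5.72163993723379
origin [ 0.45056242 -0.0296824 ] bar end y 0.24523784928532877 bar x off 0.0010777424228434005 side corner [ 0.4989231  -0.01884916]
arm [0.50255241 0.06437101] (np.float64(0.04152299423720356), np.float64(0.09912034491584382))
disc [0.55383596 0.08316804] (np.float64(0.09047524499475898), np.float64(0.12334858896266282))
tip [0.67552877 0.14355189] (np.float64(0.20493102242340244), np.float64(0.19652799705125482))
hs [0.6074568  0.11038894] (np.float64(0.1408408994670713), np.float64(0.15620392758360274))
pad [0.54537247 0.01543979] (np.float64(0.08937944569796413), np.float64(0.0551023798732986))
side tip [0.67120749 0.14689939] (np.float64(0.2002733387174127), np.float64(0.19938897739489359))
side hs [0.60291361 0.10822774] (np.float64(0.1365578311459098), np.float64(0.1535644820886543))
side disc [0.54703694 0.08944119] (np.float64(0.08303821428881629), np.float64(0.12885036411629655))
side barend [0.47514093 0.22429024] (np.float64(-0.003007505148767949), np.float64(0.2551414472719706))
```

Frame: x axis at about -6°, origin about (0.450, -0.030). Arm at frame (0.041, 0.099), lever near 32° (joint about 0.03). I'll push the jaw with shut fingers on its +y face, so first I travel to above that point.

Request:
arm_command(
  targets=[
    [[0,0,-0.11,4,13.3,0,0],[0,0,-0.22,8,26.6,0,0],[0,0,-0.33,12,39.9,0,0],[0,0,-0.44,16,53.2,0,0],[0,0,-0.55,21.4,71.1,0,0],[0,0,-0.55,21.4,71.1,0,0],[0,0,-0.55,21.4,71.1,0,0],[0,0,-0.55,21.4,71.1,0,0]],
  ],
)

```text
clock: 0.87
tool_pos: [0.388, -0.2884, 0.2266]
orientation: [180.0, 0.0, 174.1]
force: [0.7, -0.7, 0.2]
opening: 0.04
```

Request:
arm_command(
  targets=[
    [[0,0,0,11.4,37.4,0,0],[0,0,0,11.4,37.4,0,0],[0,0,0,11.4,37.4,0,0],[0,0,0,11.4,37.4,0,0],[0,0,0,11.4,37.4,0,0],[0,0,0,11.4,37.4,0,0],[0,0,0,11.4,37.4,0,0],[0,0,0,11.4,37.4,0,0]],
  ],
)

```text
clock: 1.53
tool_pos: [0.4852, 0.0308, 0.2269]
orientation: [180.0, 0.0, 174.2]
force: [2.2, -0.3, 0.7]
opening: 0.0003
```

Request:
arm_command(
  targets=[
    [[0,0,0,0,0,0,0],[0,0,0,0,0,0,0],[0,0,0,0,0,0,0]],
  ],
)

```text
clock: 1.78
tool_pos: [0.4849, 0.0288, 0.2263]
orientation: [-180.0, -0.0, 174.2]
force: [0.6, -0.2, 0.3]
opening: 0.0006
```

Request:
arm_command(
  targets=[
    [[0,0,0,2.1,7.6,0,0],[0,0,0,2.1,7.6,0,0],[0,0,0,2.1,7.6,-13.6,0],[0,0,0,2.1,7.6,-13.6,0],[0,0,0,2.1,7.6,-13.6,0],[0,0,0,2.1,7.6,-13.6,0],[0,0,0,2.1,7.6,-13.6,0],[0,0,0,2.1,7.6,-13.6,0]],
  ],
)

```text
clock: 2.45
tool_pos: [0.5063, 0.1033, 0.0906]
orientation: [-179.9, -0.0, 174.1]
force: [0.2, -0.2, 0.7]
opening: 0.0005
```

Run:
```python
from h import *
snap("side","s2",190,150,160,120,5)
o=ctrl.get_obs();p=o['tool_pos'];print(p,o['force'])
print((proj("side",[p,[p[0],p[1],.028]])-[190,150])*5)
```

```text
[0.50709432 0.10394501 0.09174449] [ 0.33481086 -0.22024522  0.32330929]
[[267.23845781 311.92644652]
 [268.93991882 375.64522115]]
```

View pics/s2.png

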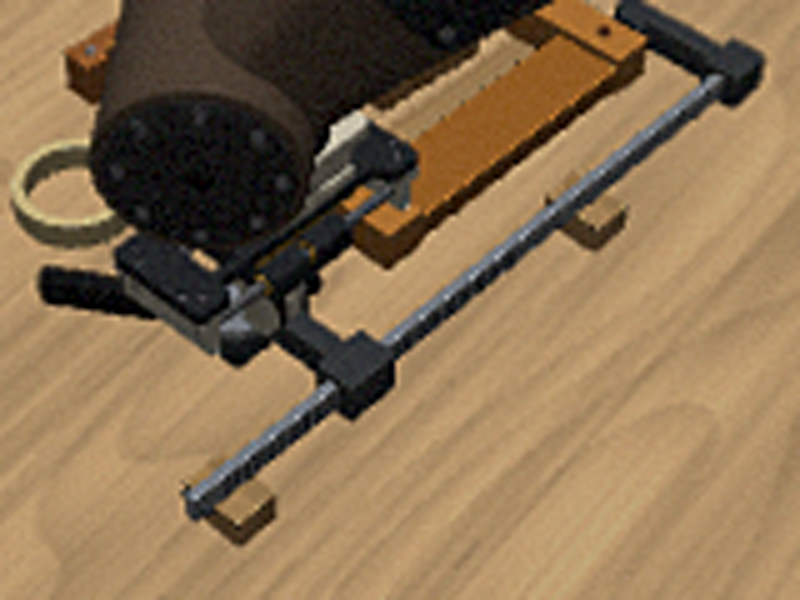

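Side crop: the gripper body spans (120,250) to (410,150) and its fingers hide the arm/disc area. I can't place the tip against the arm yet, so I'll enlarge that part.

Run:
```python
from h import *
im=ctrl.snapshot("side")[185:245,205:285]
im=cv2.convertScaleAbs(cv2.resize(im,(800,600),interpolation=cv2.INTER_CUBIC),alpha=1.8,beta=20)
p=ctrl.get_obs()['tool_pos']
for z in(.0917,.13):
    q=(proj("side",[[p[0],p[1],z]])[0]-[205,185])*10+4.5; cv2.circle(im,tuple(int(a) for a in q),5,(0,0,255),2)
cv2.imwrite("pics/s3.png",im)
```

```text
(no output)
```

View pics/s3.png

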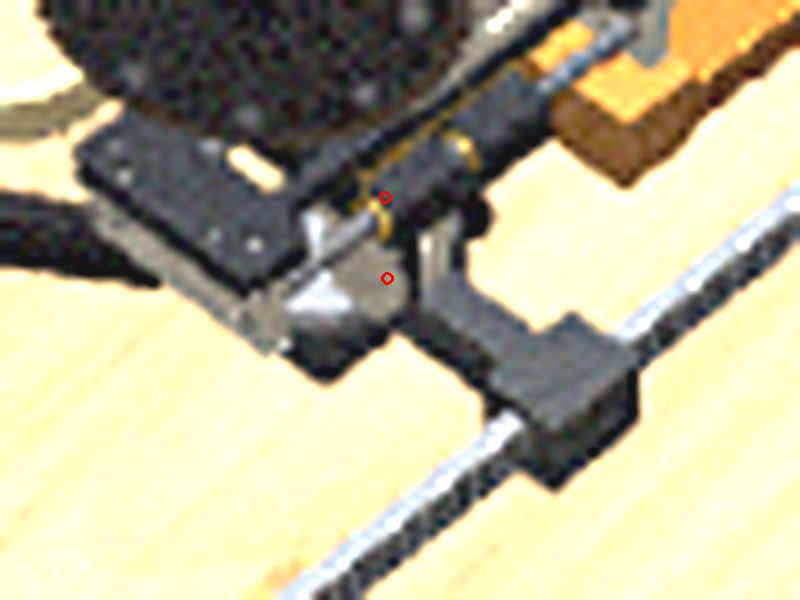

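Enlarged: the shut fingertips show as light grey at about (340–460, 230–320), right beside the disc and arm, within a few mm of the computed TCP. I'll add a 5 mm margin and go down in slow steps, watching the force.

Request:
arm_command(
  targets=[
    [[0,0,0,-0.45,0.55,0,0],[0,0,0,-0.45,0.55,0,0],[0,0,0,-0.45,0.55,-1.2,0],[0,0,0,-0.45,0.55,-2.0,0],[0,0,0,-0.45,0.55,-2.6,0],[0,0,0,-0.45,0.55,-3.0,0],[0,0,0,-0.45,0.55,-3.4,0],[0,0,0,-0.45,0.55,-3.6,0]],
  ],
)

```text
clock: 3.22
tool_pos: [0.5016, 0.11, 0.0541]
orientation: [-180.0, -0.0, 174.1]
force: [0.9, -0.5, 0.3]
opening: 0.0004
```

Request:
arm_command(
  targets=[
    [[0,0,0,0,0,-0.3,0],[0,0,0,0,0,-0.6,0],[0,0,0,0,0,-0.8,0],[0,0,0,0,0,-0.8,0]],
  ],
)

```text
clock: 3.55
tool_pos: [0.5015, 0.1099, 0.0462]
orientation: [-180.0, -0.0, 174.1]
force: [-0.2, -0.3, 0.9]
opening: 0.0004
```

Request:
arm_command(
  targets=[
    [[0,0,0,0,0,-0.6,0],[0,0,0,0,0,-1.2,0],[0,0,0,0,0,-1.8,0],[0,0,0,0,0,-1.8,0]],
  ],
)

```text
clock: 3.88
tool_pos: [0.5009, 0.1096, 0.0271]
orientation: [-179.9, -0.1, 174.1]
force: [-0.1, 0.6, -0.8]
opening: 0.0006
```

Request:
arm_command(
  targets=[
    [[0,0,0,-0.04,-0.4,0,0],[0,0,0,-0.08,-0.8,0,0],[0,0,0,-0.13,-1.2,0,0],[0,0,0,-0.17,-1.6,0,0],[0,0,0,-0.21,-2.0,0,0],[0,0,0,-0.21,-2.0,0,0]],
  ],
)

```text
clock: 4.38
tool_pos: [0.4998, 0.0903, 0.0288]
orientation: [179.9, 0.1, 174.1]
force: [-0.6, 4.5, -1.1]
opening: 0.0004
```

Request:
arm_command(
  targets=[
    [[0,0,0,-0.06,-0.6,0,0],[0,0,0,-0.13,-1.2,0,0],[0,0,0,-0.19,-1.8,0,0],[0,0,0,-0.25,-2.4,0,0],[0,0,0,-0.32,-3.0,0,0],[0,0,0,-0.32,-3.0,0,0]],
  ],
)

```text
clock: 4.88
tool_pos: [0.4967, 0.0603, 0.0289]
orientation: [179.9, 0.1, 174.1]
force: [-1.2, 4.1, -0.6]
opening: 0.0003
```

Request:
arm_command(
  targets=[
    [[0,0,0,-0.03,-0.3,0,0],[0,0,0,-0.06,-0.6,0,0],[0,0,0,-0.08,-0.8,0,0]],
  ],
)

```text
clock: 5.13
tool_pos: [0.4959, 0.053, 0.0288]
orientation: [179.9, 0.1, 174.1]
force: [-3.2, 9.0, -0.9]
opening: 0.0003
```

Request:
arm_command(
  targets=[
    [[0,0,0,-0.03,-0.3,0,0],[0,0,0,-0.05,-0.5,0,0]],
  ],
)

```text
clock: 5.3
tool_pos: [0.4954, 0.048, 0.0288]
orientation: [179.9, 0.1, 174.1]
force: [-3.0, 10.3, 0.0]
opening: 0.0002
```

Request:
arm_command(
  targets=[
    [[0,0,0,-0.02,-0.2,0,0],[0,0,0,-0.04,-0.4,0,0]],
  ],
)

```text
clock: 5.47
tool_pos: [0.4949, 0.0441, 0.0288]
orientation: [179.9, 0.1, 174.1]
force: [-2.6, 9.6, 0.6]
opening: 0.0006
```

Request:
arm_command(
  targets=[
    [[0,0,0,-0.02,-0.2,0,0],[0,0,0,-0.03,-0.3,0,0]],
  ],
)

```text
clock: 5.63
tool_pos: [0.4947, 0.0414, 0.0288]
orientation: [179.8, 0.1, 174.1]
force: [-5.8, 18.0, 1.1]
opening: 0.0001
```

Request:
arm_command(
  targets=[
    [[0,0,0,-0.02,-0.2,0,0],[0,0,0,-0.03,-0.3,0,0]],
  ],
)

```text
clock: 5.8
tool_pos: [0.4949, 0.0411, 0.0289]
orientation: [179.6, 0.2, 174.0]
force: [-12.6, 36.0, 1.8]
opening: 0.0005
```

The jaw stopped dead at TCP y 0.041, with the force jumping to 36 N. I'll back off, lift and check from the top.

Request:
arm_command(
  targets=[
    [[0,0,0,0.06,0.6,0,0],[0,0,0,0.15,1.5,0,0],[0,0,0,0.2,2.0,1,0],[0,0,0,0.2,2.0,5,0],[0,0,0,0.2,2.0,9,0],[0,0,0,0.2,2.0,13,0],[0,0,0,0.2,2.0,13,0]],
  ],
)

```text
clock: 6.38
tool_pos: [0.5003, 0.0581, 0.1666]
orientation: [179.8, 0.6, 174.2]
force: [1.0, 0.3, -0.2]
opening: 0.0008
```

Request:
arm_command(
  targets=[
    [[0,0,0.11,-2,3,0,0],[0,0,0.22,-4,6,0,0],[0,0,0.33,-5,10,0,0],[0,0,0.44,-6,14,0,0],[0,0,0.567,-6,16,0,0],[0,0,0.567,-6,16,0,0],[0,0,0.567,-6,16,0,0]],
  ],
)

```text
clock: 6.97
tool_pos: [0.4358, 0.2179, 0.1585]
orientation: [-180.0, -0.0, -153.3]
force: [-1.0, -0.9, 0.1]
opening: 0.0005
```

Run:
```python
from h import *
snap("top","t4",175,140,200,115,4)
o=ctrl.get_obs();print(o['clock'],o['tool_pos'],o['orientation'],o['force'])
```

```text
7.0167 [0.43580481 0.21700931 0.15840763] [-1.79978888e+02 -3.19627330e-02 -1.53400126e+02] [-0.22425906 -0.84317566  0.71128611]
```

View pics/t4.png

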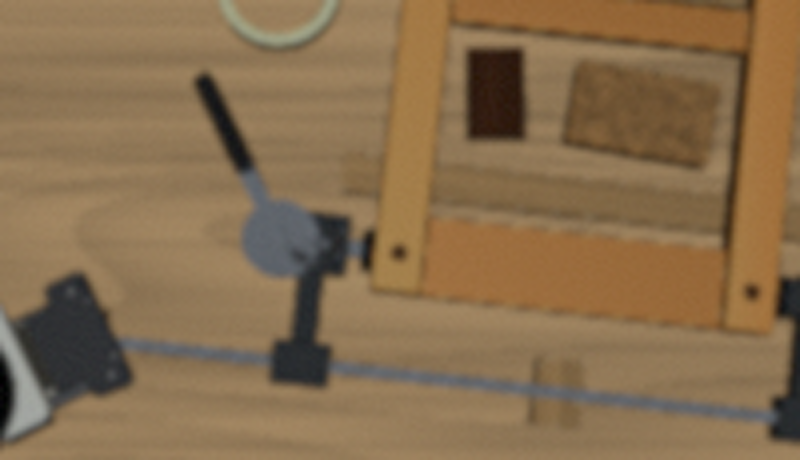

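The pad now sits against the leg at (370,250). Disc centre (281,238), handle start (247,168), tip (203,77), and the lever is still open.

Run:
```python
from h import *
t=lambda p,z:back("top",cp(p,175,140,4),z)[:2]
d,h,p=t((281,238),.066),t((247,168),.055),t((203,77),.055)
print("disc",d,"hs",h,"tip",p,"tape edge",t((278,46),.024))
a=np.degrees(np.arctan2(*(p-h)[::-1]));b=np.degrees(np.arctan2(*(p-d)[::-1]));print(a,b)
```

```text
disc [0.54793952 0.03192544] hs [0.60102464 0.05818858] tip [0.66951097 0.09175636] tape edge [0.69859836 0.03713656]
26.111251010851582 26.203929992390446
```

Request:
arm_command(
  targets=[
    [[0,0,0,21.8,-17.5,0,0],[0,0,0,21.8,-17.5,0,0],[0,0,0,21.8,-17.5,0,0],[0,0,0,21.8,-17.5,0,0],[0,0,0,21.8,-17.5,0,0],[0,0,0,21.8,-17.5,0,0],[0,0,0,21.8,-17.5,0,0],[0,0,0,21.8,-17.5,0,0]],
  ],
)

```text
clock: 7.68
tool_pos: [0.657, 0.0366, 0.1573]
orientation: [-179.9, -0.1, -153.8]
force: [-0.5, 1.6, 1.0]
opening: 0.001
```

Request:
arm_command(
  targets=[
    [[0,0,0,0,0,-2,0],[0,0,0,0,0,-4,0],[0,0,0,0,0,-6,0],[0,0,0,0,0,-8,0],[0,0,0,0,0,-8,0]],
  ],
)

```text
clock: 8.1
tool_pos: [0.6509, 0.0401, 0.0742]
orientation: [179.9, -0.4, -153.6]
force: [-0.8, -0.2, -0.8]
opening: 0.0002
```

Request:
arm_command(
  targets=[
    [[0,0,0,0.2,0.1,-1,0],[0,0,0,0.2,0.1,-2,0],[0,0,0,0.2,0.1,-3,0],[0,0,0,0.2,0.1,-4.4,0],[0,0,0,0.2,0.1,-4.4,0],[0,0,0,0.2,0.1,-4.4,0]],
  ],
)

```text
clock: 8.6
tool_pos: [0.6557, 0.0429, 0.0341]
orientation: [180.0, -0.1, -153.4]
force: [-0.4, 0.6, 0.2]
opening: 0.0001
```

Run:
```python
from h import *
snap("top","t5",215,130,100,75,8)
o=ctrl.get_obs();p=o['tool_pos'];print(o['clock'],p,o['orientation'],o['force'])
pv=np.array([.5475,.031]);
v=p[:2]-pv; print(np.linalg.norm(v),np.degrees(np.arctan2(v[1],v[0])))
for L in np.arange(.1,.86,.1):  # pusher centre for contact lever angle L: r=100,off=29
    a=np.radians(30-6)+L;a=a+0
    c=pv+.100*np.array([np.cos(a),np.sin(a)])+.029*np.array([np.sin(a),-np.cos(a)]);print(round(L,2),c.round(4),"yaw turn",round(a-np.radians(-153.6+180),3))
```

```text
8.65 [0.65626762 0.04304849 0.03486829] [-1.79985654e+02 -2.54488192e-03 -1.53359876e+02] [-1.0315874   0.16949804  0.81540176]
0.10943291058851892 6.321043855336907
0.1 [0.6487 0.0554] yaw turn 0.058
0.2 [0.6458 0.0654] yaw turn 0.158
0.3 [0.6419 0.075 ] yaw turn 0.258
0.4 [0.637  0.0842] yaw turn 0.358
0.5 [0.6312 0.0929] yaw turn 0.458
0.6 [0.6246 0.1009] yaw turn 0.558
0.7 [0.6173 0.1083] yaw turn 0.658
0.8 [0.6092 0.1149] yaw turn 0.758
```

View pics/t5.png

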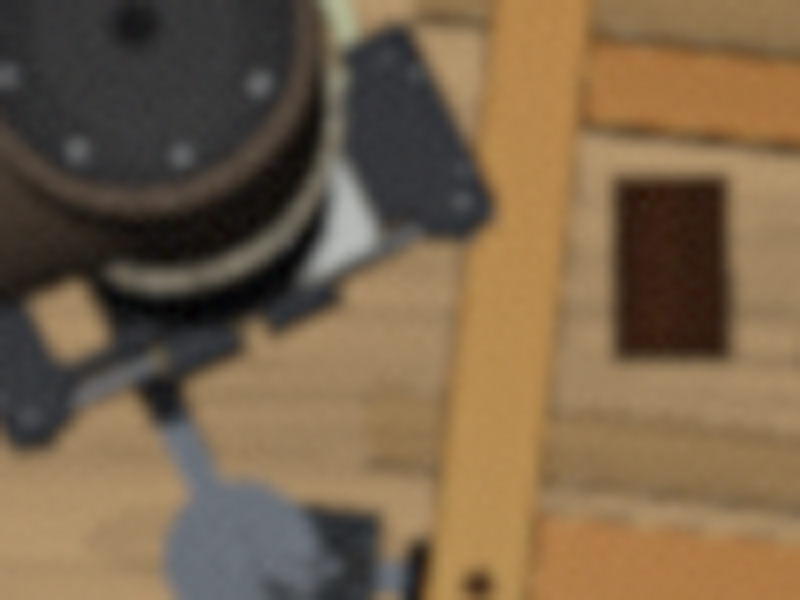

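Only the lever's neck shows, at (185,440) to (210,490); the gripper hides the rest, and the tape is clear. I'll push in small arcs and follow the force.

Request:
arm_command(
  targets=[
    [[0,0,0.02,-0.3,0.4,0,0],[0,0,0.04,-0.5,0.8,0,0],[0,0,0.055,-0.7,1.2,0,0],[0,0,0.055,-0.7,1.2,0,0]],
  ],
)

```text
clock: 8.98
tool_pos: [0.649, 0.0561, 0.0352]
orientation: [-180.0, 0.1, -150.1]
force: [-1.0, -0.2, -0.8]
opening: 0.0005
```

Request:
arm_command(
  targets=[
    [[0,0,0.03,-0.08,0.3,0,0],[0,0,0.06,-0.17,0.6,0,0],[0,0,0.06,-0.17,0.6,0,0]],
  ],
)

```text
clock: 9.23
tool_pos: [0.6476, 0.0617, 0.035]
orientation: [-180.0, 0.0, -146.6]
force: [-0.0, -0.2, 0.1]
opening: 0.0008
```

Request:
arm_command(
  targets=[
    [[0,0,0.02,-0.06,0.2,0,0],[0,0,0.04,-0.13,0.4,0,0],[0,0,0.04,-0.13,0.4,0,0]],
  ],
)

```text
clock: 9.48
tool_pos: [0.6464, 0.0653, 0.0348]
orientation: [-180.0, 0.0, -144.4]
force: [1.7, -0.1, 1.3]
opening: 0.0002
```

Request:
arm_command(
  targets=[
    [[0,0,0.02,-0.08,0.2,0,0],[0,0,0.04,-0.15,0.4,0,0]],
  ],
)

```text
clock: 9.65
tool_pos: [0.6451, 0.0691, 0.0348]
orientation: [-180.0, 0.0, -142.1]
force: [3.1, -1.3, 0.8]
opening: 0.0007
```

Request:
arm_command(
  targets=[
    [[0,0,0.02,-0.08,0.2,0,0],[0,0,0.04,-0.16,0.38,0,0]],
  ],
)

```text
clock: 9.82
tool_pos: [0.6436, 0.073, 0.0349]
orientation: [-180.0, 0.1, -139.8]
force: [5.6, -2.8, 0.6]
opening: 0.0003
```

Request:
arm_command(
  targets=[
    [[0,0,0.02,-0.09,0.19,0,0],[0,0,0.04,-0.18,0.38,0,0]],
  ],
)

```text
clock: 9.98
tool_pos: [0.642, 0.0767, 0.0349]
orientation: [-179.9, 0.1, -137.5]
force: [5.9, -3.3, 0.4]
opening: 0.0001
```

Request:
arm_command(
  targets=[
    [[0,0,0.02,-0.09,0.19,0,0],[0,0,0.02,-0.09,0.19,0,0]],
  ],
)

```text
clock: 10.15
tool_pos: [0.6411, 0.0787, 0.0349]
orientation: [-179.9, 0.1, -136.3]
force: [5.5, -1.0, 0.2]
opening: 0.0002
```

Request:
arm_command(
  targets=[
    [[0,0,0.02,-0.09,0.19,0,0],[0,0,0.02,-0.09,0.19,0,0]],
  ],
)

```text
clock: 10.32
tool_pos: [0.6388, 0.0808, 0.0343]
orientation: [180.0, -0.0, -135.2]
force: [1.0, -0.1, 1.6]
opening: 0.0003
```

Request:
arm_command(
  targets=[
    [[0,0,0.02,-0.1,0.19,0,0],[0,0,0.02,-0.1,0.19,0,0]],
  ],
)

```text
clock: 10.48
tool_pos: [0.6379, 0.0827, 0.0344]
orientation: [180.0, -0.0, -134.1]
force: [0.6, -0.7, -0.3]
opening: 0.0002
```

Request:
arm_command(
  targets=[
    [[0,0,0.02,-0.1,0.18,0,0],[0,0,0.02,-0.1,0.18,0,0]],
  ],
)

```text
clock: 10.65
tool_pos: [0.637, 0.0843, 0.0344]
orientation: [180.0, -0.0, -132.9]
force: [0.8, -0.7, 0.8]
opening: 0.0007
```

Click 1 showed as a drop from 6 N to 1 N at model angle 0.35 against a true 0.27. So the contact runs about 0.08 rad behind the model. On to click 2, expected at model 0.59.

Request:
arm_command(
  targets=[
    [[0,0,0.04,-0.23,0.35,0,0],[0,0,0.08,-0.46,0.7,0,0]],
  ],
)

```text
clock: 10.82
tool_pos: [0.633, 0.091, 0.0345]
orientation: [-180.0, 0.0, -128.4]
force: [3.1, -3.4, -0.3]
opening: 0.0005
```

Request:
arm_command(
  targets=[
    [[0,0,0.02,-0.12,0.17,0,0],[0,0,0.04,-0.25,0.33,0,0]],
  ],
)

```text
clock: 10.98
tool_pos: [0.6307, 0.0944, 0.0346]
orientation: [-180.0, 0.0, -126.1]
force: [5.3, -3.4, -2.5]
opening: 0.0005
```

Request:
arm_command(
  targets=[
    [[0,0,0.02,-0.13,0.16,0,0],[0,0,0.02,-0.13,0.16,0,0]],
  ],
)

```text
clock: 11.15
tool_pos: [0.6295, 0.096, 0.0346]
orientation: [-180.0, 0.0, -124.9]
force: [5.0, -2.5, -2.5]
opening: 0.0001
```

Request:
arm_command(
  targets=[
    [[0,0,0.02,-0.13,0.16,0,0],[0,0,0.02,-0.13,0.16,0,0]],
  ],
)

```text
clock: 11.32
tool_pos: [0.6283, 0.0975, 0.0346]
orientation: [-179.9, 0.0, -123.8]
force: [5.8, -3.3, -2.2]
opening: 0.0003
```

Request:
arm_command(
  targets=[
    [[0,0,0.02,-0.13,0.16,0,0],[0,0,0.02,-0.13,0.16,0,0]],
  ],
)

```text
clock: 11.48
tool_pos: [0.6265, 0.0993, 0.0345]
orientation: [-180.0, 0.0, -122.7]
force: [1.2, -0.1, 0.9]
opening: 0.0004
```

Click 2 dropped at model angle about 0.57 (true 0.51). Click 3 should come near model 0.80.

Request:
arm_command(
  targets=[
    [[0,0,0.04,-0.3,0.3,0,0],[0,0,0.08,-0.6,0.6,0,0],[0,0,0.12,-0.9,0.88,0,0]],
  ],
)

```text
clock: 11.73
tool_pos: [0.6178, 0.1084, 0.0347]
orientation: [-180.0, 0.0, -115.8]
force: [5.4, -0.9, -1.0]
opening: 0.0003
```

Request:
arm_command(
  targets=[
    [[0,0,0.02,-0.16,0.14,0,0],[0,0,0.04,-0.31,0.27,0,0]],
  ],
)

```text
clock: 11.9
tool_pos: [0.6149, 0.1111, 0.0347]
orientation: [-179.9, 0.0, -113.5]
force: [5.0, -2.1, -2.8]
opening: 0.0005
```

Request:
arm_command(
  targets=[
    [[0,0,0.02,-0.16,0.13,0,0],[0,0,0.02,-0.16,0.13,0,0]],
  ],
)

```text
clock: 12.07
tool_pos: [0.6134, 0.1124, 0.0347]
orientation: [-179.9, 0.1, -112.4]
force: [5.7, -1.2, -2.3]
opening: 0.0002
```

Request:
arm_command(
  targets=[
    [[0,0,0.02,-0.16,0.13,0,0],[0,0,0.02,-0.16,0.13,0,0]],
  ],
)

```text
clock: 12.23
tool_pos: [0.6121, 0.1136, 0.0348]
orientation: [-179.9, 0.1, -111.2]
force: [5.6, -1.2, -2.5]
opening: 0.0008
```

Request:
arm_command(
  targets=[
    [[0,0,0.01,-0.08,0.06,0,0],[0,0,0.01,-0.08,0.06,0,0]],
  ],
)

```text
clock: 12.4
tool_pos: [0.6114, 0.1142, 0.0348]
orientation: [-179.9, 0.1, -110.7]
force: [7.0, -2.2, -2.8]
opening: 0.0004
```

Request:
arm_command(
  targets=[
    [[0,0,0.01,-0.08,0.06,0,0],[0,0,0.01,-0.08,0.06,0,0]],
  ],
)

```text
clock: 12.57
tool_pos: [0.6106, 0.1148, 0.0348]
orientation: [-179.9, 0.1, -110.1]
force: [6.6, -2.7, -3.2]
opening: 0.0005
```

Request:
arm_command(
  targets=[
    [[0,0,0.01,-0.08,0.06,0,0],[0,0,0.01,-0.08,0.06,0,0]],
  ],
)

```text
clock: 12.73
tool_pos: [0.6088, 0.1153, 0.0346]
orientation: [-180.0, 0.0, -109.6]
force: [1.1, 0.3, 0.1]
opening: 0.0002
```

Click 3 dropped from 7 N to 1 N. I'll press on a little, staying well below the fourth (0.99), to bear firmly on the lever.

Request:
arm_command(
  targets=[
    [[0,0,0.015,-0.12,0.09,0,0],[0,0,0.015,-0.12,0.09,0,0]],
  ],
)

```text
clock: 12.9
tool_pos: [0.6073, 0.1163, 0.0346]
orientation: [180.0, 0.0, -108.6]
force: [2.1, -0.0, 0.0]
opening: 0.0004
```

Request:
arm_command(
  targets=[
    [[0,0,0.02,-0.16,0.12,0,0],[0,0,0.02,-0.16,0.12,0,0]],
  ],
)

```text
clock: 13.07
tool_pos: [0.6058, 0.1175, 0.0347]
orientation: [-180.0, 0.0, -107.4]
force: [2.3, 0.7, 0.0]
opening: 0.0001
```

Run:
```python
from h import *
F=[]
for i in range(6):
    im=ctrl.snapshot("top" if i%2 else "side"); o=ctrl.get_obs();F.append(o['force'])
cv2.imwrite("pics/t6.png",cv2.resize(im[130:230,205:335],(780,600),interpolation=cv2.INTER_CUBIC))
print(o['clock'],o['tool_pos'],o['orientation'],np.mean(F,0))
```

```text
13.3667 [0.60589294 0.11733449 0.03460185] [-1.79999989e+02  4.97203357e-03 -1.07537825e+02] [2.4328031  0.40692772 0.20143188]
```

View pics/t6.png

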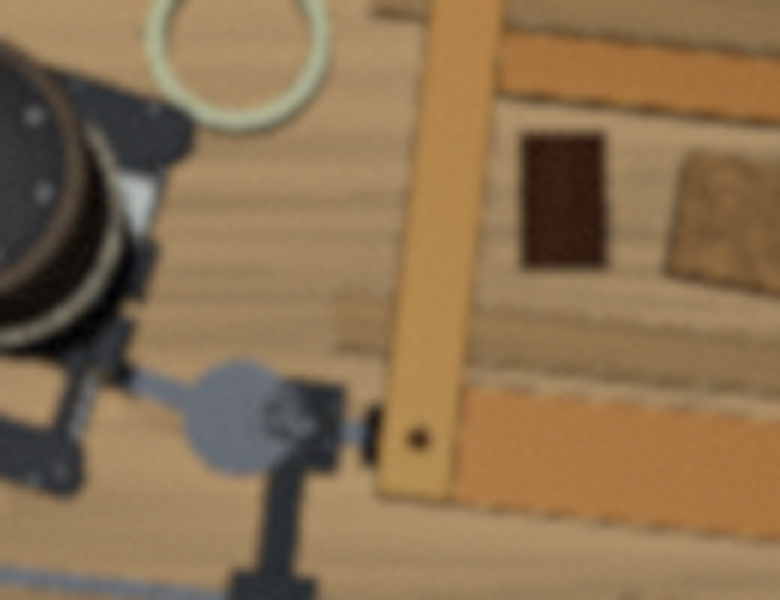

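The disc is at full-frame pixel (245.3,199.7), against (245.25,199.5) before, so the jaw has not moved and the pad still touches the leg at (372,435). The neck, (120,373) to (242,418), gives a lever angle of about 0.80 rad. The fingers bear on it with a steady 2.4 N, so I'm handing in.

```bash
python3 -c "
from plant import ctrl
print(ctrl.close_job())"
```

```text
the job is handed in; nothing more can be done
None
```

The jaw is home against the leg and the lever is held at the third click; I handed the job in at about 13.4 s.

- **Jaw:** I pushed the jaw arm with shut fingers until it stopped dead, where the force rose from about 10 N to 36 N (about 38 N with the sideways part). The top picture then showed the pad on the leg with the lever still open. In the last picture the jaw was within 0.2 pixel of that place.
- **Lever:** I pushed the handle round in small arcs and felt three separate clicks, each a force drop from about 6–7 N to about 1 N. I then pressed on slightly. At hand-in the fingers bore on the lever with a steady 2.4 N. The picture put the lever at about 0.80 rad and the arm's position gave about 0.79; the third click is at 0.75 and the fourth at 0.99.
- **Other items:** The tape, offcut and sanding block showed no change in the last picture. I did not recheck the glue bottle, screwdriver or try square, but the arm's path stayed clear of them.
- **Disagreements:**
  - The two cameras differed by up to about 10 mm on some points, so I relied on the top camera and touch.
  - The lever clicked 0.05–0.08 rad later than my model first predicted, so I counted clicks by force.

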